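# Proof-load a soldered link on the spring pull tester

## Robot

A 6-joint arm with a two-finger parallel gripper is mounted at the origin on a cart in front of the work surface, level with it; the furniture and walls round the work are solid. World frame = base frame: x ahead of the robot, y to its left, z up, the work surface at z = 0. Lengths are in m, angles in degrees, forces in N, time in s.
With the tool pointing down it reaches from about 0.35 to 0.875 m from the base axis. Payload 4.2 kg.
Tool frame: the origin (TCP) lies midway between the tips of the shut fingers; the grasp point (between the pads) lies 19 mm behind it; z points along the fingers, y is the line along which they close (so a half turn about z gives the same grasp; the last joint's range is limited). The gripper opens to 87 mm and grips with 3 to 60 N. Pads are 19 mm wide; open, the fingers measure 117 mm over their backs; the gripper's body (75 mm by 190 mm) begins 51 mm behind the grasp point.
Start: joints at [79.504, 22.042, 0.453, 0, -68.411, -14.817], TCP at [0.267, 0.565, 0.223] pointing down, gripper open.
Joint ranges: [-179.83, 179.83], [-69.29, 118.12], [-61.27, 80.66], [-181.25, 117.63], [-171.15, -9.14], [-177.46, 177.46]. Speed limits (degrees/s): [159.86, 159.86, 180, 180, 180, 180].

## Interface

Orientations are given as a 3x3 rotation matrix whose columns are the frame's x, y, z axes.
In Python, from station import sense, capture, finish_job, silhouettes, landmark_of gives the robot as it stands.
- The arm moves only by the tool step_arm, never from a script. Its arguments are lists of equal length, an entry for each row: "linear": the shift along the tool's x, y, z in mm, a list of three; "delta_rot": the turn, a rotation vector about the tool's x, y, z in rad, a list of three; "grip": the finger opening in mm, from 0 to 87. A call has 1 to 10 rows; each row shifts and turns the commanded pose from where the row before left it, along the tool's axes as they then stand; what a row does not reach is not made up. A row lasts 1/8 s, in which the tool goes at most 62.5 mm and 10.7 degrees, less where a joint would pass 70% of its speed; a pose out of reach is approached as far as the arm can. A call with a gripper value outside its range is refused whole. The fingers move at their own pace and stop on an object; the grip force is fixed at half the most. Time passes only in rows, so rows that do not move let the fingers close. It gives the time, the measured TCP pose, the force, the opening and the grip force at its end, in the units of the state.
- sense(): the state, without advancing time (a new reading comes with each control period).
- capture(name): name is "scene" or "side" or "wrist"; returns a dict with "img" (420x560x3 uint8, red, green, blue), "fx", "fy", "cx", "cy" (pixels), "world_to_cam" (4x4, takes a point from world to camera coordinates); the wrist camera has in their place "mount" (4x4, takes a point from camera to tool coordinates, whose origin is the TCP and whose axes are the flange's). Camera axes: x right, y up, looking along -z (the intrinsics and any distortion apply to the point x, -y, -z); pixel columns grow to the right and rows downward; lengths in m; the calibration is good to about 2 mm. The wrist camera is an equidistant fisheye: a pixel r from the principal point sees the ray r / f radians off the axis. A picture is of the moment at which its call begins: read the wrist's pose just before it. There is no depth.
- finish_job(): hands the job in; it is judged then, once.
Trained networks look in the newest picture that a camera, given by its name, has taken for a name from the list of things; names that differ only in an ending like _2 or _b are one class to them, and where a whole thing is asked for, a point or a joint stands for the part that bears it (a point fixed in the world has none). Each returns a list of dicts, best first, with "score" (0 to 1); they miss things now and then, are a little off and sometimes report something else, mostly with a low value. They report only what shows in the picture. A call takes as long as a camera call.
- silhouettes(camera, label): "mask" (420x560 bool, what is visible of it) and "point" ([column, row] in pixels, amid what is visible of it).
- landmark_of(camera, label): "point" ([column, row] in pixels: a listed point, or the origin of a listed thing).
The state is a dict: "time_s": time; "joints": joint angles; "joint_velocities": joint speeds; "effort": joint torques, N m; "tcp_pos": TCP position; "ee_rot": TCP orientation; "wrist_force": force on the tool from outside, world axes, zero at the start; "moment": the same for the moment, N m; "gripper_width": opening from 0.0 (shut) to 1.0 (fully open); "gripper_force": force on a finger pad.
Only numpy, scipy, OpenCV 4.12 (cv2) and the standard library are available. Lean on these libraries where they do the work, as an engineer would, in place of code of your own. Each camera call takes 0.05 s, during which the arm holds its last target. There are 200 camera calls.

## Task

Proof-test the soldered link: take it by its orange grip, hook its copper ring over the peg of the blue spring pull tester, and draw the peg out by the link, kept level, until the black pointer stands over the red mark, without going well past it. Finish holding it there under load: the program ends with the link still gripped and the pointer on the mark, nothing let go. Pull by the link only, not by the tester's slide, and leave the other things on the bench where they are.

Things in the scene. Friction and masses are not known exactly. Their poses are not given: they have to be found in the camera images.
- tester: Blue spring pull tester, fixed to the bench; plate 205 x 76 x 10 mm, grey spring housing 43 mm high behind the peg (from 36 to 116 mm along its +x). Origin on the bench top directly under the peg's resting place. Its -x axis is the direction in which the peg is drawn out, z up. White scale strip along its +y side (y 37 to 67 mm, top at z 16 mm). The plate ends 85 mm out along -x.
- draw_slide: Moving slide of the tester with the brass peg and the black pointer. Same axes as the tester; origin on the bench plane directly under the peg, so at rest it coincides with the tester's. Travels 60 mm along the tester's -x. The spring returns it: about 3 N at rest, plus 2 N for each 10 mm. Slide block 28 x 30 mm, its flat top at z 26 mm, carries the peg.
- peg_top (a point): Top of the upright brass peg, 49 mm above the bench; peg 9 mm in diameter, standing 23 mm above the slide block, round top. Axes as the tester.
- pointer (a point): Point on the black pointer bar (3 mm wide) of the slide, over the scale: 58 mm along +y from the peg axis, level with it along x, 22.5 mm above the bench.
- mark: Red mark on the white scale, fixed, 10 mm wide along the tester's x, 32 mm long along y, 2.5 mm thick, in another place each time (20 to 42 mm out from the pointer's rest). Origin at the centre of its underside; axes as the tester. The pointer passes above it without touching.
- link: The soldered link, loose, 0.12 kg: orange grip block 44 (x) x 16 (y) x 32 (z) mm at one end, 14 mm wide and 5 mm thick steel strap along +x, copper ring at the far end. Origin at the centre of the grip's underside, z up; it starts lying flat on the bench.
- ring (a point): Centre of the link's copper ring (outside 36 mm, hole 24 mm, 6 mm thick): 85 mm along the link's +x from its origin, 3 mm above its underside.
- grip (a point): Point in the orange grip, 20 mm above the link's underside, over the link's origin: a good place to pinch, across its 16 mm (the link's y).
- flux_pot: Bystander: small white pot with a green lid, loose; leave it alone. Origin at its underside.
- brass_tin: Bystander: round tan screw tin, loose; leave it alone. Origin at its underside.
- glue_bottle: Bystander: small bottle with an orange label, loose; leave it alone. Origin at its underside.

How it is judged (in metres and radians):
On the way:
1. the link's ring is over the peg, the link held level (horizontal distance between ring and peg_top below 0.0115 m and z of ring in the frame of peg_top below -0.006 m and angle between link's own z axis and vertical below 0.3 rad and contact force between the fingers and link above 2 N), for 0.1 s.
At the end, for the whole second after the job is handed in: Through the last second: ring round the peg, 6 mm or more below its top; link gripped, within 0.3 rad of level, pulling the slide with over 3 N; pointer within 5 mm of the middle of the red mark; slide still (under 10 mm/s); robot not touching the tester (all of step 1 and x of pointer in the frame of mark between -0.005 and 0.005 m and contact force between link and draw_slide above 3 N and contact force between each of the arm, the fingers and tester below 0.5 N and linear speed of draw_slide below 0.01 m/s); the arm keeps its last pose, push and grip.
It fails at once if the pointer is drawn more than 12 mm past the middle of the mark (x of pointer in the frame of mark below -0.012 m).
It fails at once if the robot pushes or pulls the tester's slide directly (over 3 N) (contact force between any of the fingers, the arm and draw_slide above 3 N).
It fails at once if a bystander is moved by more than 20 mm (distance of any of flux_pot, brass_tin, glue_bottle from where it was at the start of the episode above 0.02 m).
It also fails if it takes over 40 s, if anything falls off the work surface, if the arm or the gripper's body presses on something with over 40 N, if the wrist force passes 120 N, or if a joint passes its speed limit or range.

## Working session

There is one attempt and no reset: what is moved stays moved. The work goes in short steps, Python scripts to look and compute and a tool call to move; the robot and the scene stay as the last step left them, time stands still between calls to the robot, and variables do not carry over. Pictures are saved under pics/ and viewed, at most 10 in all, crops included, and the job is handed in when it is done.

Besides the shell and the picture viewer there is one more tool, called after "Emit:" by a JSON object that holds its "op" and its "data". step_arm: Moves the arm, as the interface text tells. Its arguments: {"type":"object","properties":{"linear":{"type":"array"},"delta_rot":{"type":"array"},"grip":{"type":"array"}},"required":["linear","delta_rot","grip"]}

```bash
ls; mkdir -p pics
cat > h.py <<'E'
import numpy as np, cv2
from scipy.optimize import least_squares
from station import *
def proj_ray(c,p):
    T=np.linalg.inv(c["world_to_cam"]); d=np.array([(p[0]-c["cx"])/c["fx"],-(p[1]-c["cy"])/c["fy"],-1.])
    d=T[:3,:3]@d; return T[:3,3],d/np.linalg.norm(d)
def wrist_ray(c,p,s):
    u=(p[0]-c["cx"])/c["fx"]; v=(p[1]-c["cy"])/c["fy"]; r=np.hypot(u,v); k=np.sin(r)/max(r,1e-9)
    d=np.array([u*k,-v*k,-np.cos(r)]); M=c["mount"]; R=np.array(s["ee_rot"])
    return R@M[:3,3]+np.array(s["tcp_pos"]), R@M[:3,:3]@d
def tri(rays):
    A=0;b=0
    for o,d in rays:
        P=np.eye(3)-np.outer(d,d);A=A+P;b=b+P@o
    x=np.linalg.solve(A,b); return x,[np.linalg.norm(np.cross(x-o,d))*1e3 for o,d in rays]
def at(ray,z):
    o,d=ray; return o+d*(z-o[2])/d[2]
E
cat > m.py <<'E'
from h import *
import sys
np.set_printoptions(precision=4,suppress=True)
Z=dict(peg_top=.049,pointer=.0225,mark=.016,tester=0,link=0,ring=.003,grip=.02,flux_pot=0,brass_tin=0,glue_bottle=0)
tag=sys.argv[1]; rays={}
for n in sys.argv[2].split(','):
    s=sense(); c=capture(n); cv2.imwrite(f"pics/{tag}_{n}.png",c["img"][:,:,::-1])
    for l in Z:
        r=landmark_of(n,l)
        if r:
            p=r[0]["point"]; ray=wrist_ray(c,p,s) if n=="wrist" else proj_ray(c,p)
            rays.setdefault(l,[]).append(ray); print(n,l,np.array(p).round(1),round(r[0]["score"],2),at(ray,Z[l]))
for l in rays:
    if len(rays[l])>1: x,e=tri(rays[l]); print("TRI",l,x,np.round(e,1))
print(sense()["time_s"])
E
python3 m.py a scene,side,wrist
```

```text
pics
scene peg_top [246.  224.7] 0.67 [0.5507 0.0129 0.049 ]
scene pointer [254.7 250.9] 0.74 [0.4953 0.0243 0.0225]
scene mark [273.8 252.7] 0.5 [ 0.4759 -0.0095  0.016 ]
scene tester [248.5 240.6] 0.94 [0.5547 0.0075 0.    ]
scene link [349.8 235.3] 0.72 [ 0.4502 -0.1908  0.    ]
scene ring [330.7 214.4] 0.61 [ 0.5316 -0.1994  0.003 ]
scene grip [347.8 228.9] 0.75 [ 0.4517 -0.1842  0.02  ]
scene flux_pot [232.3 311.7] 0.71 [0.395 0.128 0.   ]
scene brass_tin [299.6 179.4] 0.73 [ 0.7021 -0.2264  0.    ]
side peg_top [313.  253.7] 0.55 [0.5441 0.0144 0.049 ]
side tester [314.9 264.2] 0.67 [ 0.5323  0.0074 -0.    ]
side link [293.  188.1] 0.98 [ 0.4422 -0.1899  0.    ]
side ring [187.9 229.8] 0.73 [ 0.6933 -0.2145  0.003 ]
side grip [293.9 186.4] 0.88 [ 0.4496 -0.1763  0.02  ]
side flux_pot [410.7 267.4] 0.67 [ 0.3876  0.1209 -0.    ]
side brass_tin [189.3 231.3] 0.79 [ 0.6921 -0.2117  0.    ]
side glue_bottle [193.9 187. ] 0.57 [ 0.6224 -0.3252  0.    ]
TRI peg_top [0.5459 0.0159 0.0528] [0.7 0.7]
TRI tester [0.5392 0.0154 0.0144] [0.3 0.3]
TRI link [ 0.4453 -0.186   0.0052] [0.3 0.3]
TRI ring [ 0.6621 -0.3132 -0.119 ] [6.4 6.4]
TRI grip [ 0.449  -0.1794  0.021 ] [3. 3.]
TRI flux_pot [0.3918 0.1264 0.0053] [3.1 3.1]
TRI brass_tin [ 0.6921 -0.2153  0.0042] [5.4 5.4]
1.65
```

```bash
python3 -c "
import cv2,numpy as np
a=cv2.imread('pics/a_scene.png')[150:350,180:400];b=cv2.imread('pics/a_side.png')[150:320,150:460]
a=cv2.resize(a,(440,400));b=cv2.resize(b,(0,0),fx=1.16,fy=1.16,interpolation=2)
b=cv2.copyMakeBorder(b,0,400-b.shape[0],0,0,0);cv2.imwrite('pics/v1.png',np.hstack([a,b]))"
```

```text
(no output)
```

View pics/v1.png

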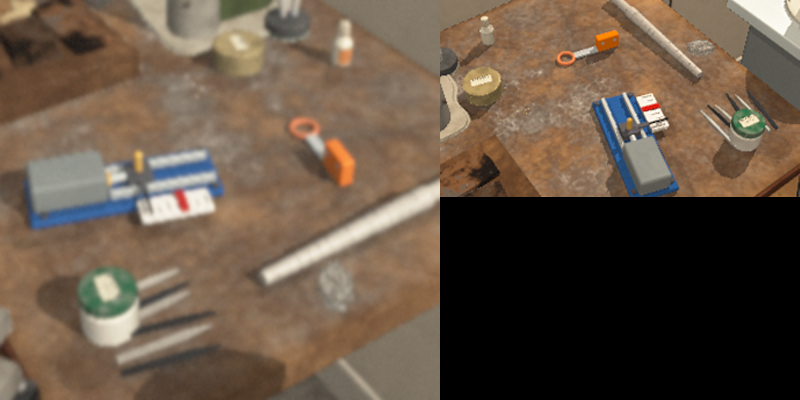

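The crops show the blue tester with its peg at about scene (246,225) and red mark at (271,250), drawn out towards the link. The link's ring is at scene (332,214) and its grip at (350,231). The side view agrees, and the network's side "ring" (188,230) is really the tin.

```bash
cat > rel.py <<'E'
from h import *
import sys
from scipy.spatial.transform import Rotation as R
np.set_printoptions(precision=4,suppress=True)
# args: x y z yaw(deg of tool x; tool down)
def rel(t,yaw):
    s=sense();A=np.array(s["ee_rot"]);y=np.radians(yaw);c,d=np.cos(y),np.sin(y)
    B=np.array([[c,d,0],[d,-c,0],[0,0,-1.]])
    print("pos",s["tcp_pos"],"yaw",np.degrees(np.arctan2(A[1,0],A[0,0])),"j",s["joints"],"t",s["time_s"],"F",s["wrist_force"])
    print("mm in tool",A.T@(np.array(t)-s["tcp_pos"])*1e3,"rotvec",R.from_matrix(A.T@B).as_rotvec())
if __name__=="__main__":
    a=list(map(float,sys.argv[1:])); rel(a[:3],a[3])
E
python3 rel.py .47 -.1 .26 -10; python3 -c "
from h import *
print(sense()['ee_rot'],capture('wrist')['mount'])"
```

```text
pos [0.2672 0.565  0.2225] yaw -25.314832004637772 j [ 79.503   22.0422   0.4528   0.     -68.4114 -14.8179] t 1.65 F [ 0.3174  0.4934 -0.7009]
mm in tool [467.6639 514.4091 -37.4449] rotvec [ 0.     -0.     -0.2673]
[[ 9.03971890e-01 -4.27591887e-01 -2.51315673e-06]
 [-4.27591886e-01 -9.03971890e-01 -1.59585765e-05]
 [ 4.55193478e-06  1.55007100e-05 -1.00000000e+00]] [[-2.48474588e-04  9.66299344e-01  2.57420891e-01  6.99332551e-02]
 [ 9.99999907e-01  3.31074661e-04 -2.77532497e-04 -6.38892520e-05]
 [-3.53405004e-04  2.57420798e-01 -9.66299337e-01 -1.63472070e-01]
 [ 0.00000000e+00  0.00000000e+00  0.00000000e+00  1.00000000e+00]]
```

```bash
cat > plan.py <<'E'
from h import *
import sys,json
# x y z yaw nrows grip : straight, tool-down move with uniform rows, rounded numbers, wound in the direction of the yaw given
np.set_printoptions(precision=4,suppress=True)
x,y,z,yaw,n,g=map(float,sys.argv[1:7]); n=int(n)
s=sense();A=np.array(s["ee_rot"]);p=np.array(s["tcp_pos"]);y0=np.degrees(np.arctan2(A[1,0],A[0,0]))
if len(sys.argv)>7: p=np.array(json.loads(sys.argv[7])[:3]);y0=json.loads(sys.argv[7])[3]
dy=round(-np.radians(yaw-y0)/n,4); L=[]; P=p.copy(); Y=np.radians(y0); T=np.array([x,y,z])
for k in range(n):
    c,d=np.cos(Y),np.sin(Y); B=np.array([[c,d,0],[d,-c,0],[0,0,-1.]])
    l=np.round(B.T@(p+(T-p)*(k+1)/n-P)*1e3,1); L.append(l.tolist()); P=P+B@l/1e3; Y-=dy
print("from",p,y0,"end",P,np.degrees(Y)); 
for i in range(0,n,10): print(json.dumps({"linear":L[i:i+10],"delta_rot":[[0,0,dy]]*len(L[i:i+10]),"grip":[g]*len(L[i:i+10])}))
E
python3 plan.py .49 -.1 .25 -190 17 87
```

```text
from [0.2672 0.565  0.2225] -25.3155761190867 end [ 0.49 -0.1   0.25] -190.0237534853444
{"linear": [[28.6, 29.8, -1.6], [33.1, 24.5, -1.6], [36.9, 18.6, -1.6], [39.4, 12.1, -1.7], [40.9, 5.3, -1.6], [41.2, -1.6, -1.6], [40.4, -8.6, -1.6], [38.3, -15.2, -1.6], [35.2, -21.5, -1.6], [31.2, -27.1, -1.7]], "delta_rot": [[0, 0, 0.1691], [0, 0, 0.1691], [0, 0, 0.1691], [0, 0, 0.1691], [0, 0, 0.1691], [0, 0, 0.1691], [0, 0, 0.1691], [0, 0, 0.1691], [0, 0, 0.1691], [0, 0, 0.1691]], "grip": [87.0, 87.0, 87.0, 87.0, 87.0, 87.0, 87.0, 87.0, 87.0, 87.0]}
{"linear": [[26.1, -31.9, -1.6], [20.4, -35.9, -1.6], [14.0, -38.7, -1.6], [7.3, -40.6, -1.6], [0.4, -41.3, -1.6], [-6.6, -40.7, -1.7], [-13.3, -39.1, -1.6]], "delta_rot": [[0, 0, 0.1691], [0, 0, 0.1691], [0, 0, 0.1691], [0, 0, 0.1691], [0, 0, 0.1691], [0, 0, 0.1691], [0, 0, 0.1691]], "grip": [87.0, 87.0, 87.0, 87.0, 87.0, 87.0, 87.0]}
```

Emit:
{"op": "step_arm", "data": {"linear": [[28.6, 29.8, -1.6], [33.1, 24.5, -1.6], [36.9, 18.6, -1.6], [39.4, 12.1, -1.7], [40.9, 5.3, -1.6], [41.2, -1.6, -1.6], [40.4, -8.6, -1.6], [38.3, -15.2, -1.6], [35.2, -21.5, -1.6], [31.2, -27.1, -1.7]], "delta_rot": [[0, 0, 0.169], [0, 0, 0.169], [0, 0, 0.169], [0, 0, 0.169], [0, 0, 0.169], [0, 0, 0.169], [0, 0, 0.169], [0, 0, 0.169], [0, 0, 0.169], [0, 0, 0.169]], "grip": [87, 87, 87, 87, 87, 87, 87, 87, 87, 87]}}

```text
time_s: 2.95
tcp_pos: [0.3987, 0.1726, 0.2391]
ee_rot: [[-0.536, -0.844, 0.001], [-0.844, 0.536, 0.001], [-0.001, -0.0, -1.0]]
wrist_force: [0.6, 0.7, -0.3]
gripper_width: 0.999
gripper_force: 0.0
```

Emit:
{"op": "step_arm", "data": {"linear": [[26.1, -31.9, -1.6], [20.4, -35.9, -1.6], [14.0, -38.7, -1.6], [7.3, -40.6, -1.6], [0.4, -41.3, -1.6], [-6.6, -40.7, -1.7], [-13.3, -39.1, -1.6], [0, 0, 0]], "delta_rot": [[0, 0, 0.169], [0, 0, 0.169], [0, 0, 0.169], [0, 0, 0.169], [0, 0, 0.169], [0, 0, 0.169], [0, 0, 0.169], [0, 0, 0]], "grip": [87, 87, 87, 87, 87, 87, 87, 87]}}

```text
time_s: 3.95
tcp_pos: [0.491, -0.1019, 0.2499]
ee_rot: [[-0.984, 0.177, -0.0], [0.177, 0.984, -0.0], [0.0, -0.0, -1.0]]
wrist_force: [-0.2, 0.3, 0.1]
gripper_width: 1.003
gripper_force: 0.0
```

```bash
python3 m.py b wrist; python3 rel.py .5 -.1 .25 170|head -1
```

```text
wrist peg_top [377.1 211. ] 0.82 [0.5423 0.0116 0.049 ]
wrist pointer [379. 165.] 0.96 [0.4922 0.0278 0.0225]
wrist mark [347.8 164.2] 0.78 [ 0.486  -0.0107  0.016 ]
wrist tester [367.9 198.2] 0.93 [0.5385 0.014  0.    ]
wrist link [208.7 155.7] 0.95 [ 0.446  -0.1828  0.    ]
wrist ring [209.6 217.8] 0.66 [ 0.527  -0.1994  0.003 ]
wrist grip [203.6 160.1] 0.72 [ 0.4489 -0.1858  0.02  ]
wrist flux_pot [430.8  78.6] 0.91 [0.3891 0.1276 0.    ]
wrist brass_tin [224.1 321.7] 0.55 [ 0.6942 -0.2204 -0.    ]
4.5
pos [ 0.4905 -0.0994  0.2502] yaw 170.13097970441126 j [   7.1653    8.6471  -14.0046   -0.0006  -67.3363 -107.0341] t 4.5 F [-0.2888  0.7745 -0.5735]
```

View pics/b_wrist.png

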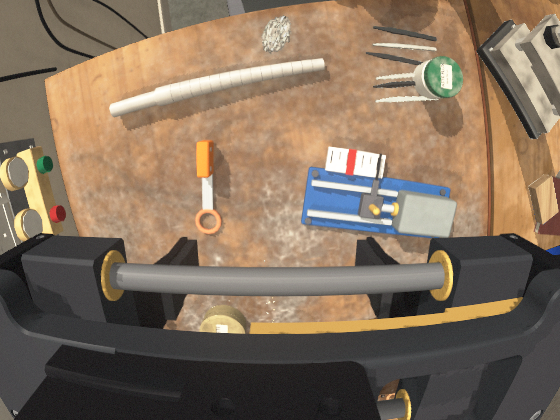

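Wrist picture: the grip is at (204,158) and the ring at (208,221). The peg is at (377,210), with the pointer at (383,165) just right of the red mark at (350,162). The views agree, so I'll move over the grip.

```bash
python3 plan.py .449 -.184 .12 -190 4 87 "[0.4905,-0.0994,0.2502,-189.87]"
```

```text
from [ 0.4905 -0.0994  0.2502] -189.87 end [ 0.449 -0.184  0.12 ] -190.00750987083137
{"linear": [[6.6, -22.6, 32.6], [6.6, -22.6, 32.5], [6.5, -22.7, 32.5], [6.6, -22.6, 32.6]], "delta_rot": [[0, 0, 0.0006], [0, 0, 0.0006], [0, 0, 0.0006], [0, 0, 0.0006]], "grip": [87.0, 87.0, 87.0, 87.0]}
```

Emit:
{"op": "step_arm", "data": {"linear": [[6.6, -22.6, 32.6], [6.6, -22.6, 32.5], [6.5, -22.7, 32.5], [6.6, -22.6, 32.6], [0, 0, 0]], "delta_rot": [[0, 0, 0], [0, 0, 0], [0, 0, 0], [0, 0, 0], [0, 0, 0]], "grip": [87, 87, 87, 87, 87]}}

```text
time_s: 5.12
tcp_pos: [0.4466, -0.185, 0.1177]
ee_rot: [[-0.985, 0.175, -0.006], [0.175, 0.985, 0.001], [0.006, -0.0, -1.0]]
wrist_force: [0.5, 0.8, 0.1]
gripper_width: 0.995
gripper_force: 0.0
```

```bash
python3 m.py c wrist; python3 rel.py .45 -.184 .12 170|head -1
```

```text
wrist pointer [497.8 216.1] 0.49 [0.4906 0.029  0.0225]
wrist mark [468.5 216.5] 0.82 [ 0.4868 -0.0038  0.016 ]
wrist link [278.4 204.2] 0.68 [ 0.4471 -0.1833  0.    ]
wrist ring [274.9 289.2] 0.95 [ 0.5293 -0.2012  0.003 ]
wrist grip [277.6 209.5] 0.84 [ 0.4465 -0.184   0.02  ]
wrist flux_pot [546.2 110.3] 0.79 [0.392 0.129 0.   ]
5.675
pos [ 0.4493 -0.1842  0.1202] yaw 170.10505037746717 j [ -3.0821  14.6792 -26.9781   0.0021 -48.2949 -96.8143] t 5.675 F [-1.0548 -0.4727 -0.1308]
```

View pics/c_wrist.png

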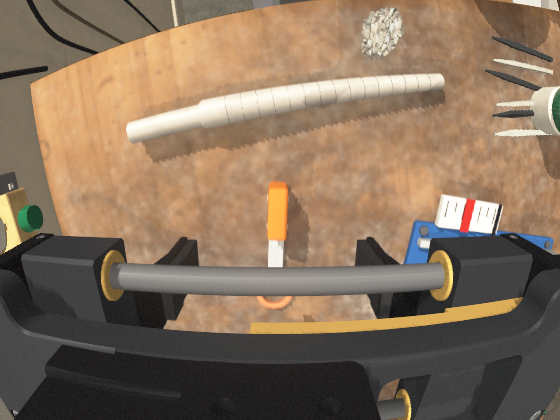

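The grip is centred between the fingers at (278,210), with its strap running straight down to the ring at about (275,295). The link's yaw is near -11.5°. Descending now.

Emit:
{"op": "step_arm", "data": {"linear": [[1.5, 0, 30], [0, 0, 30], [0, 0, 30], [0, 0, 18], [0, 0, 8], [0, 0, 0], [0, 0, 0], [0, 0, 0], [0, 0, 0], [0, 0, 0]], "delta_rot": [[0, 0, 0.025], [0, 0, 0], [0, 0, 0], [0, 0, 0], [0, 0, 0], [0, 0, 0], [0, 0, 0], [0, 0, 0], [0, 0, 0], [0, 0, 0]], "grip": [87, 87, 87, 87, 87, 87, 0, 0, 0, 0]}}

```text
time_s: 6.92
tcp_pos: [0.4476, -0.1842, 0.0041]
ee_rot: [[-0.98, 0.197, 0.0], [0.197, 0.98, -0.0], [-0.0, 0.0, -1.0]]
wrist_force: [-0.1, 0.4, -0.4]
gripper_width: 0.635
gripper_force: 0.0
```

Emit:
{"op": "step_arm", "data": {"linear": [[0, 0, 0], [0, 0, 0], [0, 0, 0]], "delta_rot": [[0, 0, 0], [0, 0, 0], [0, 0, 0]], "grip": [0, 0, 0]}}

```text
time_s: 7.3
tcp_pos: [0.4475, -0.1842, 0.0038]
ee_rot: [[-0.98, 0.197, -0.0], [0.197, 0.98, 0.0], [0.0, 0.0, -1.0]]
wrist_force: [0.7, -0.4, -0.3]
gripper_width: 0.291
gripper_force: 0.0
```

```bash
python3 rel.py .45 -.184 .12 170|head -1
```

```text
pos [ 0.4475 -0.1842  0.0038] yaw 168.64388788980216 j [ -3.0901  25.1279 -33.9216  -0.001  -30.9521 -98.2652] t 7.3 F [ 0.6526 -0.3666 -0.2645]
```

Emit:
{"op": "step_arm", "data": {"linear": [[0, 0, 0], [0, 0, 0], [0, 0, 0]], "delta_rot": [[0, 0, 0], [0, 0, 0], [0, 0, 0]], "grip": [0, 0, 0]}}

```text
time_s: 7.68
tcp_pos: [0.4475, -0.1842, 0.0038]
ee_rot: [[-0.98, 0.197, -0.0], [0.197, 0.98, -0.0], [0.0, -0.0, -1.0]]
wrist_force: [-1.1, 0.3, 0.4]
gripper_width: 0.18
gripper_force: 29.9
```

```bash
python3 rel.py .45 -.184 .12 170|head -1;  python3 plan.py .57 -.10 .22 -191.4 5 0 "[0.4475,-0.1842,0.0838,-191.36]"
```

```text
pos [ 0.4475 -0.1842  0.0038] yaw 168.64127270037625 j [ -3.092   25.1292 -33.9239   0.0013 -30.9518 -98.2678] t 7.675 F [-1.1087  0.261   0.4087]
from [ 0.4475 -0.1842  0.0838] -191.36 end [ 0.57 -0.1   0.22] -191.3886478897566
{"linear": [[-20.7, 21.3, -27.2], [-20.7, 21.4, -27.3], [-20.7, 21.3, -27.2], [-20.7, 21.4, -27.3], [-20.7, 21.3, -27.2]], "delta_rot": [[0, 0, 0.0001], [0, 0, 0.0001], [0, 0, 0.0001], [0, 0, 0.0001], [0, 0, 0.0001]], "grip": [0.0, 0.0, 0.0, 0.0, 0.0]}
```

Gripped at 0.18 opening with 29.9 N. Lifting and moving to look at the tester.

Emit:
{"op": "step_arm", "data": {"linear": [[0, 0, -20], [0, 0, -30], [0, 0, -30], [-20.7, 21.3, -27.2], [-20.7, 21.4, -27.3], [-20.7, 21.3, -27.2], [-20.7, 21.4, -27.3], [-20.7, 21.3, -27.2], [0, 0, 0], [0, 0, 0]], "delta_rot": [[0, 0, 0], [0, 0, 0], [0, 0, 0], [0, 0, 0], [0, 0, 0], [0, 0, 0], [0, 0, 0], [0, 0, 0], [0, 0, 0], [0, 0, 0]], "grip": [0, 0, 0, 0, 0, 0, 0, 0, 0, 0]}}

```text
time_s: 8.93
tcp_pos: [0.5687, -0.0999, 0.2187]
ee_rot: [[-0.98, 0.197, -0.003], [0.197, 0.98, 0.001], [0.003, -0.0, -1.0]]
wrist_force: [-0.1, 0.9, -2.5]
gripper_width: 0.181
gripper_force: 29.9
```

```bash
python3 m.py d wrist,scene,side; python3 rel.py .45 -.184 .12 170|head -1
```

```text
wrist peg_top [376.9 149.1] 0.61 [0.5441 0.0131 0.049 ]
wrist pointer [372.8  96.8] 0.65 [0.488  0.0264 0.0225]
wrist mark [340.7  96.4] 0.83 [ 0.4819 -0.009   0.016 ]
wrist tester [362.3 142.6] 0.62 [0.5398 0.0106 0.    ]
wrist link [272.3 252.4] 0.58 [ 0.6551 -0.1228  0.    ]
wrist ring [274.8 270.6] 0.51 [ 0.6796 -0.1245  0.003 ]
wrist grip [273.6 267.5] 0.74 [ 0.6671 -0.1234  0.02  ]
wrist flux_pot [426.9  14.5] 0.92 [0.3881 0.1306 0.    ]
wrist glue_bottle [120.1 257.1] 0.76 [ 0.6253 -0.3336  0.    ]
scene peg_top [246.7 227.5] 0.54 [0.5416 0.0162 0.049 ]
scene pointer [252.6 252. ] 0.51 [0.4946 0.0295 0.0225]
scene mark [270.1 254. ] 0.43 [ 0.4766 -0.0011  0.016 ]
scene tester [249.5 237.5] 0.68 [0.5628 0.0006 0.    ]
scene link [284.3 139.2] 0.63 [ 0.9185 -0.3156  0.    ]
scene ring [269.8 117.5] 0.83 [ 1.0723 -0.3557  0.003 ]
scene grip [288.3 129.8] 0.76 [ 0.932  -0.3388  0.02  ]
scene flux_pot [231.4 311.1] 0.74 [0.3971 0.1287 0.    ]
scene brass_tin [299.5 180.5] 0.9 [ 0.6978 -0.2231  0.    ]
side peg_top [314.2 252.8] 0.71 [0.5411 0.014  0.049 ]
side pointer [340.6 253.8]
[... 437 characters left out ...]
194.6 188.6] 0.75 [ 0.6235 -0.3195  0.    ]
TRI peg_top [0.5427 0.0144 0.0486] [1.8 1.4 1.7]
TRI pointer [0.4896 0.0291 0.0242] [3.5 3.1 1.3]
TRI mark [ 0.5301 -0.0696  0.0926] [ 62.  115.6 158.6]
TRI tester [0.5387 0.0109 0.0175] [4.6 3.6 4.6]
TRI link [ 0.5695 -0.099   0.2114] [3.4 4.  1.5]
TRI ring [ 0.625  -0.1092  0.214 ] [41.4 22.3 26.9]
TRI grip [ 0.5691 -0.102   0.2298] [1.  1.5 1.1]
TRI flux_pot [0.3914 0.1278 0.0065] [1.6 3.1 2.2]
TRI glue_bottle [ 0.6233 -0.3298 -0.0032] [5.4 5.4]
TRI brass_tin [ 0.6937 -0.2176  0.0008] [3.6 3.6]
10.575
pos [ 0.57 -0.1   0.22] yaw 168.6459768433304 j [   6.0833   17.6481   -6.4778    0.0011  -65.8748 -107.4378] t 10.575 F [ 0.2163 -0.1444 -0.1475]
```

View pics/d_wrist.png

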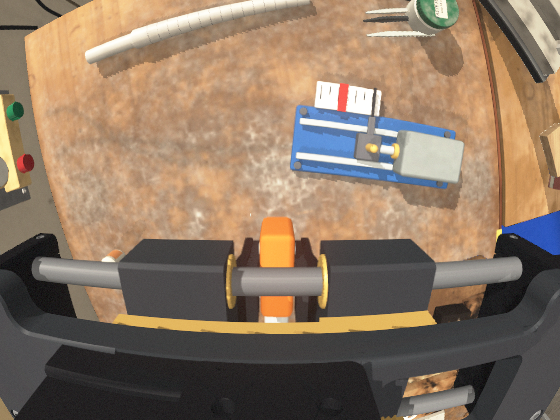

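The picture shows the orange grip held between the pads at (277,255). The peg is at (371,148), the pointer bar at (377,100) and the red mark at (343,97). I'll rectify this view around the tester to get its axis and the mark.

```bash
cat > rect.py <<'E'
from h import *
from scipy.spatial.transform import Rotation as R
def wproj(X,c,p,A):
    M=c["mount"]; q=(X-p)@A; q=(q-M[:3,3])@M[:3,:3]; d=q*[1,-1,-1]
    r=np.hypot(d[...,0],d[...,1]); th=np.arctan2(r,d[...,2]); k=th/np.maximum(r,1e-9)
    return c["cx"]+c["fx"]*d[...,0]*k, c["cy"]+c["fy"]*d[...,1]*k
def rectify(img,c,p,A,z,x0=.44,y0=-.10,w=.19,h=.27,s=.0005):
    X=np.stack(np.meshgrid(np.arange(x0,x0+w,s),np.arange(y0,y0+h,s),indexing='ij'),-1)
    X=np.dstack([X,np.full(X.shape[:2],z)]); u,v=wproj(X,c,p,A)
    return cv2.remap(img,u.astype('f4'),v.astype('f4'),1),X
E
cat > r1.py <<'E'
from rect import *
np.set_printoptions(precision=4,suppress=True)
s=sense(); c=capture("wrist"); p=np.array(s["tcp_pos"]);A=np.array(s["ee_rot"]); out=[]
for z in (.010,.016,.0185):
    im,X=rectify(c["img"],c,p,A,z); h=cv2.cvtColor(im,cv2.COLOR_RGB2HSV).astype(int); H,S,V=h[...,0],h[...,1],h[...,2]
    ms=dict(red=((H<6)|(H>174))&(S>170)&(V>120), blue=(H>100)&(H<120)&(S>130), white=(S<40)&(V>170)&(X[...,0]<.52))
    for k,m in ms.items():
        n,l,st,ce=cv2.connectedComponentsWithStats(m.astype('u1')); 
        if n<2: continue
        i=1+st[1:,4].argmax(); mm=l==i
        if k in('blue','white'): mm=m
        pts=np.argwhere(mm).astype('f4'); r=cv2.minAreaRect(pts); 
        b=cv2.boxPoints(r); print(z,k,mm.sum(),"c",X[0,0,:2]+np.array(r[0])*.0005,"size",np.array(r[1])*.5,"ang",r[2],"mean",X[mm].mean(0)[:2])
    out.append(im)
cv2.imwrite("pics/rect1.png",out[0][:,:,::-1])
E
python3 r1.py
```

```text
0.01 red 25 c [ 0.4702 -0.0001] size [4.7434 2.3717] ang 71.56504821777344 mean [0.4699 0.0002]
0.01 blue 18491 c [0.5481 0.0268] size [203.0663  74.5751] ang 72.72825622558594 mean [0.5464 0.0032]
0.01 white 9424 c [ 0.4954 -0.0018] size [119.9038  52.4522] ang 73.21735382080078 mean [ 0.49   -0.0054]
0.016 red 19 c [ 0.4708 -0.0008] size [3.5 1.5] ang 90.0 mean [ 0.4707 -0.0006]
0.016 blue 17913 c [0.5476 0.0249] size [200.0497  73.1624] ang 73.03385162353516 mean [0.5457 0.0018]
0.016 white 9154 c [ 0.4953 -0.0035] size [117.2379  51.6747] ang 73.3007583618164 mean [ 0.4903 -0.0066]
0.0185 red 18 c [ 0.471  -0.0015] size [4. 1.] ang 90.0 mean [ 0.4709 -0.0012]
0.0185 blue 17659 c [0.547  0.0242] size [198.4722  72.7001] ang 72.75853729248047 mean [0.5454 0.0012]
0.0185 white 9057 c [ 0.4954 -0.0038] size [116.9027  51.1958] ang 73.3007583618164 mean [ 0.4904 -0.0072]
```

View pics/rect1.png

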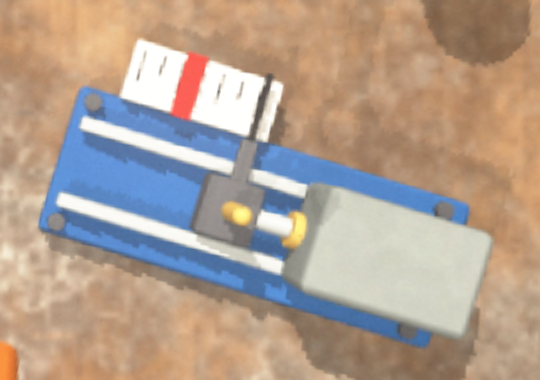

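The rectified view shows the plate at 203 x 75 mm, as it should be, with tester yaw 72.8°. The peg is near (0.5428, 0.0122) and the pointer must travel about 36 mm to the mark. Now I'll check the held ring from the two fixed cameras.

```bash
cat > r2.py <<'E'
from h import *
np.set_printoptions(precision=4,suppress=True)
s=sense();A=np.array(s["ee_rot"]);p=np.array(s["tcp_pos"])
for l in("ring","grip","link","peg_top"):
    q=[]
    for n in("scene","side"):
        c=capture(n) if l=="ring" or n not in C else C[n]; 
        if l=="ring": C=globals().get("C",{}); C[n]=c
        r=landmark_of(n,l)
        if r:q.append(proj_ray(c,r[0]["point"]))
    if len(q)>1: x,e=tri(q); print(l,x,np.round(e,1),"in tool mm",A.T@(x-p)*1e3)
print(p,s["time_s"])
E
sed -i '3i C={}' r2.py; python3 r2.py
python3 - <<'E'
import numpy as np
x=np.array([np.cos(np.radians(72.8)),np.sin(np.radians(72.8))]);peg=np.array([.5428,.0122])
for d in(.0845,.12): print(d,peg-d*x)
E
python3 plan.py .518 -.0685 .12 -107.2 8 0 "[0.57,-0.1,0.22,-191.35]"
```

```text
ring [ 0.6552 -0.1108  0.2237] [0.4 0.4] in tool mm [-85.6308   6.1232  -3.6454]
grip [ 0.5654 -0.1002  0.2337] [2. 2.] in tool mm [  4.5026  -1.0978 -13.635 ]
link [ 0.5715 -0.0957  0.2227] [0.2 0.2] in tool mm [-0.6552  4.4971 -2.6153]
peg_top [0.5424 0.0144 0.0543] [0.7 0.7] in tool mm [ 49.5633 106.6642 165.8099]
[ 0.57   -0.1     0.2201] 10.625
0.0845 [ 0.51781267 -0.06852102]
0.12 [ 0.50731503 -0.1024334 ]
from [ 0.57 -0.1   0.22] -191.35 end [ 0.518  -0.0685  0.12  ] -107.1939590511846
{"linear": [[7.1, 2.6, 12.5], [6.6, 3.8, 12.5], [5.7, 5.0, 12.5], [4.8, 6.0, 12.5], [3.6, 6.7, 12.5], [2.3, 7.2, 12.5], [0.9, 7.5, 12.5], [-0.5, 7.6, 12.5]], "delta_rot": [[0, 0, -0.1836], [0, 0, -0.1836], [0, 0, -0.1836], [0, 0, -0.1836], [0, 0, -0.1836], [0, 0, -0.1836], [0, 0, -0.1836], [0, 0, -0.1836]], "grip": [0.0, 0.0, 0.0, 0.0, 0.0, 0.0, 0.0, 0.0]}
```

Emit:
{"op": "step_arm", "data": {"linear": [[7.1, 2.6, 12.5], [6.6, 3.8, 12.5], [5.7, 5.0, 12.5], [4.8, 6.0, 12.5], [3.6, 6.7, 12.5], [2.3, 7.2, 12.5], [0.9, 7.5, 12.5], [-0.5, 7.6, 12.5], [0, 0, 30], [0, 0, 0]], "delta_rot": [[0, 0, -0.1836], [0, 0, -0.1836], [0, 0, -0.1836], [0, 0, -0.1836], [0, 0, -0.1836], [0, 0, -0.1836], [0, 0, -0.1836], [0, 0, -0.1836], [0, 0, 0], [0, 0, 0]], "grip": [0, 0, 0, 0, 0, 0, 0, 0, 0, 0]}}

```text
time_s: 12.38
tcp_pos: [0.5164, -0.0686, 0.0884]
ee_rot: [[-0.296, -0.955, -0.005], [-0.955, 0.296, -0.001], [0.002, 0.005, -1.0]]
wrist_force: [0.5, 0.7, -1.1]
gripper_width: 0.181
gripper_force: 29.9
```

```bash
python3 r2.py; python3 rel.py .5178 -.0685 .09 -107.2
python3 - <<'E'
from h import *
a=capture("scene")["img"][170:290,200:320,::-1];b=capture("side")["img"][180:300,250:370,::-1]
cv2.imwrite("pics/e.png",np.hstack([cv2.resize(i,(400,400),interpolation=2) for i in(a,b)]))
E
```

```text
ring [0.546  0.0152 0.0911] [1.3 1.3] in tool mm [-88.8604  -3.5097  -2.8621]
grip [ 0.515  -0.0693  0.1042] [4.5 4.5] in tool mm [  1.0515   1.2413 -15.8431]
link [ 0.5165 -0.0655  0.0854] [1.8 1.8] in tool mm [-2.9795  0.8129  2.9929]
peg_top [0.5412 0.0151 0.048 ] [0.3 0.3] in tool mm [-87.3832   0.9067  40.2088]
[ 0.5164 -0.0686  0.0884] 12.375
pos [ 0.5183 -0.0684  0.0905] yaw -107.20302727087997 j [ 10.2773  20.1797 -23.9805   0.001  -45.7885 -27.481 ] t 12.875 F [-0.323   0.1323 -0.1328]
mm in tool [0.1999 0.4305 0.5091] rotvec [-0.0008  0.0004 -0.0001]
```

View pics/e.png

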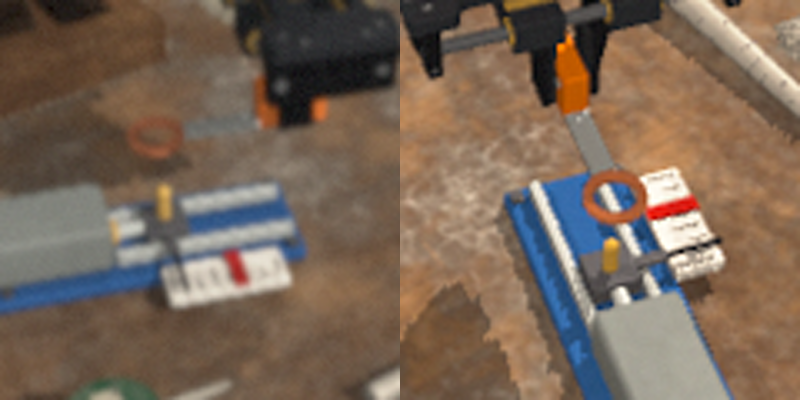

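The ring hovers above the peg in both views: scene crop ring at (155,136) with the peg below at (165,190), side crop ring at (615,197) with the peg at (610,245). I'll pin down both by colour in the fixed cameras.

```bash
cat > r3.py <<'E'
from h import *
np.set_printoptions(precision=4,suppress=True)
s=sense();A=np.array(s["ee_rot"]);p=np.array(s["tcp_pos"]); K={"ring":[],"peg":[]}
for n,(x0,y0) in (("scene",(200,170)),("side",(250,180))):
    c=capture(n); im=c["img"][y0:y0+120,x0:x0+120]; im=cv2.resize(im,None,fx=4,fy=4,interpolation=cv2.INTER_CUBIC)
    h=cv2.cvtColor(im,cv2.COLOR_RGB2HSV).astype(int);H,S,V=h[...,0],h[...,1],h[...,2]
    ex=dict(ring=(38.5,36) if n=="scene" else (65,59)) 
    for k,m in dict(ring=(H<11)&(S>130)&(V>110),peg=(H>15)&(H<26)&(S>150)&(V>110)).items():
        N,l,st,ce=cv2.connectedComponentsWithStats(m.astype('u1'))
        for i in range(1,N):
            if st[i,4]>60: 
                b=st[i]; print(n,k,"box",(b[:2]/4+[x0,y0]),b[2:4]/4,b[4])
E
python3 r3.py
```

```text
scene ring box [276.75 203.25] [3.  5.5] 74
scene ring box [238.5 205.5] [16. 12.] 1431
scene ring box [267.75 246.5 ] [6.25 8.25] 449
side ring box [305.5 231. ] [35.  16.5] 2921
side peg box [281.5 180. ] [13.75  3.25] 410
side peg box [281.5 185.5] [2.  3.5] 64
side peg box [282.75 189.75] [1.75 4.  ] 76
side peg box [311.   251.75] [ 4.5 10. ] 558
```

Run:
```python
from h import *
np.set_printoptions(precision=4,suppress=True)
s=sense();A=np.array(s["ee_rot"]);p=np.array(s["tcp_pos"]); a=capture("scene");b=capture("side")
for n,u,v in(("ring",(246.5,211.2),(314.8,239.1)),("peg",(249.4,226.2),(313.3,252.1))):
    x,e=tri([proj_ray(a,u),proj_ray(b,v)]); print(n,x,np.round(e,1),A.T@(x-p)*1e3)
print(p)
```

```text
ring [0.5419 0.0145 0.0901] [0.4 0.4] [-86.2438   1.7311   0.0542]
peg [0.5414 0.0108 0.0494] [1. 1.] [-82.557    1.1768  40.7231]
[ 0.5181 -0.0684  0.0901]
```

Ring relative to the peg is about +3.5 mm along the axis and 0.5 mm across, within the 7.5 mm clearance. I'll back off 2 mm and lower it.

Emit:
{"op": "step_arm", "data": {"linear": [[2, 0, 15], [0, 0, 15], [0, 0, 5], [0, 0, 4], [0, 0, 4], [0, 0, 0]], "delta_rot": [[0, 0, 0], [0, 0, 0], [0, 0, 0], [0, 0, 0], [0, 0, 0], [0, 0, 0]], "grip": [0, 0, 0, 0, 0, 0]}}

```text
time_s: 13.92
tcp_pos: [0.5174, -0.0704, 0.0469]
ee_rot: [[-0.296, -0.955, -0.0], [-0.955, 0.296, -0.0], [0.0, 0.0, -1.0]]
wrist_force: [-0.2, -0.1, -1.8]
gripper_width: 0.18
gripper_force: 29.9
```

Emit:
{"op": "step_arm", "data": {"linear": [[0, 0, 4], [0, 0, 4], [0, 0, 3], [0, 0, 0], [0, 0, 0]], "delta_rot": [[0, 0, 0], [0, 0, 0], [0, 0, 0], [0, 0, 0], [0, 0, 0]], "grip": [0, 0, 0, 0, 0]}}

```text
time_s: 14.55
tcp_pos: [0.5175, -0.0704, 0.0361]
ee_rot: [[-0.296, -0.955, 0.0], [-0.955, 0.296, -0.0], [-0.0, -0.0, -1.0]]
wrist_force: [0.1, -0.9, -0.2]
gripper_width: 0.181
gripper_force: 29.9
```

Run:
```python
from h import *
s=sense();print(s["tcp_pos"],s["wrist_force"],s["moment"],s["time_s"])
a=capture("scene")["img"][190:270,210:290,::-1];b=capture("side")["img"][200:280,270:350,::-1]
cv2.imwrite("pics/f.png",np.hstack([cv2.resize(i,(400,400),interpolation=2) for i in(a,b)]))
```

```text
[ 0.51754157 -0.07036689  0.03608833] [ 0.06281953 -0.90648815 -0.2125724 ] [ 0.09722306 -0.08551918  0.00139587] 14.55
```

View pics/f.png

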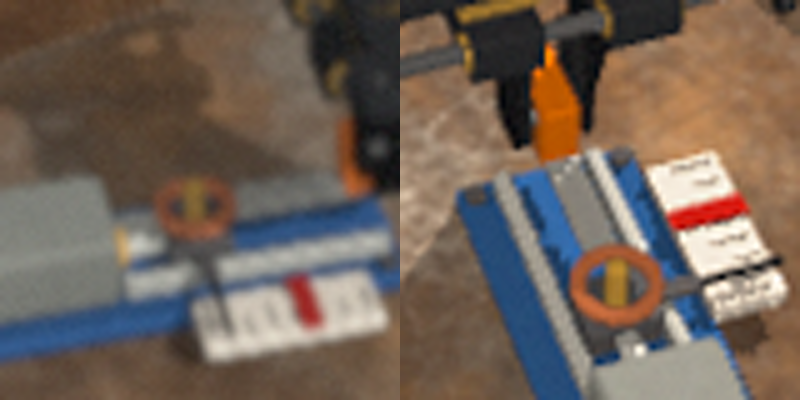

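The copper ring is round the brass peg in both views (scene crop (195,208), side crop (617,285)). There is no contact force yet. Drawing it out most of the way, then measuring.

Emit:
{"op": "step_arm", "data": {"linear": [[5, 0, 0], [5, 0, 0], [5, 0, 0], [5, 0, 0], [5, 0, 0], [5, 0, 0], [0, 0, 0], [0, 0, 0]], "delta_rot": [[0, 0, 0], [0, 0, 0], [0, 0, 0], [0, 0, 0], [0, 0, 0], [0, 0, 0], [0, 0, 0], [0, 0, 0]], "grip": [0, 0, 0, 0, 0, 0, 0, 0]}}

```text
time_s: 15.65
tcp_pos: [0.5092, -0.0983, 0.0361]
ee_rot: [[-0.296, -0.955, 0.002], [-0.955, 0.296, 0.001], [-0.001, -0.001, -1.0]]
wrist_force: [1.4, 6.6, -1.9]
gripper_width: 0.181
gripper_force: 30.0
```

```bash
cat > g.py <<'E'
from rect import *
import sys
np.set_printoptions(precision=4,suppress=True)
s=sense();A=np.array(s["ee_rot"]);p=np.array(s["tcp_pos"]);print(p,s["wrist_force"],s["time_s"],"tilt",A[2])
ux=np.array([np.cos(np.radians(72.8)),np.sin(np.radians(72.8)),0]);uy=np.array([-ux[1],ux[0],0]);peg=np.array([.5425,.0115,0])
g=np.stack(np.meshgrid(np.arange(20,-70,-.25),np.arange(30,75,.25),indexing='ij'),-1) # tester x,y in mm
outs=[]
for n in("scene","side","wrist"):
    c=capture(n);row=[]
    for z in(.0185,.0225):
        X=peg+(g[...,:1]*ux+g[...,1:]*uy)*1e-3+[0,0,z]
        if n=="wrist": u,v=wproj(X,c,p,A)
        else:
            W=c["world_to_cam"];q=X@W[:3,:3].T+W[:3,3]; u=c["cx"]+c["fx"]*q[...,0]/-q[...,2]; v=c["cy"]-c["fy"]*q[...,1]/-q[...,2]
        im=cv2.remap(c["img"],u.astype('f4'),v.astype('f4'),2); h=cv2.cvtColor(im,cv2.COLOR_RGB2HSV).astype(int)
        if z==.0185:
            m=((h[...,0]<7)|(h[...,0]>173))&(h[...,1]>140)&(h[...,2]>90); m[:, :40]=0;m[:,144:]=0
            xm=g[m][:,0]; mk=(np.percentile(xm,2)+np.percentile(xm,98))/2 if m.sum()>50 else None
        else:
            prof=im[:,(58-30-6)*4:(58-30+6)*4].max(2).mean(1); prof=cv2.GaussianBlur(prof.reshape(-1,1),(1,9),0).ravel()
            sel=(g[:,0,0]<8)&(g[:,0,0]>-58); i=np.where(sel)[0][prof[sel].argmin()]; pt=g[i,0,0]
        row.append(cv2.rotate(im,cv2.ROTATE_90_CLOCKWISE))
    print(n,"mark",mk,"pointer",pt,"to go",None if mk is None else pt-mk)
    outs.append(np.vstack(row))
cv2.imwrite(f"pics/{sys.argv[1]}.png",cv2.resize(np.hstack(outs),(800,270))[:,:,::-1])
E
python3 g.py g1
```

```text
[ 0.5092 -0.0983  0.0361] [ 1.4415  6.6427 -1.8919] 15.65 tilt [-0.0015 -0.0012 -1.    ]
scene mark -34.625 pointer -20.25 to go 14.375
side mark -34.375 pointer -22.5 to go 11.875
wrist mark None pointer 5.5 to go None
```

View pics/g1.png

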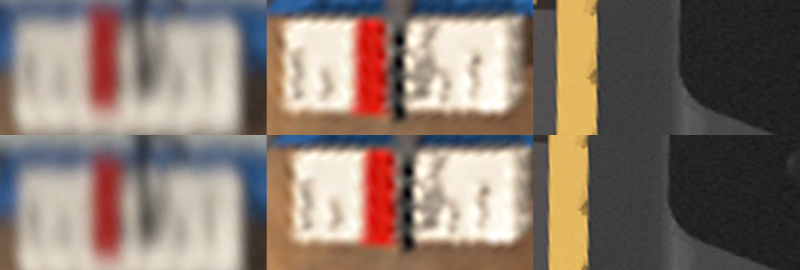

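The pointer (black bar) is 12–14 mm short of the red mark in the side and scene strips, and the 6.8 N pull fits that. Drawing another 9 mm.

Emit:
{"op": "step_arm", "data": {"linear": [[3, 0, 0], [3, 0, 0], [3, 0, 0], [0, 0, 0], [0, 0, 0]], "delta_rot": [[0, 0, 0], [0, 0, 0], [0, 0, 0], [0, 0, 0], [0, 0, 0]], "grip": [0, 0, 0, 0, 0]}}

```text
time_s: 16.42
tcp_pos: [0.5067, -0.1065, 0.036]
ee_rot: [[-0.295, -0.955, 0.002], [-0.955, 0.295, 0.001], [-0.002, -0.002, -1.0]]
wrist_force: [1.3, 8.7, -2.1]
gripper_width: 0.177
gripper_force: 30.0
```

```bash
python3 g.py g2
```

```text
[ 0.5067 -0.1065  0.036 ] [ 1.3366  8.6549 -2.1342] 16.425 tilt [-0.002  -0.0015 -1.    ]
scene mark -35.25 pointer -30.25 to go 5.0
side mark -34.625 pointer -30.5 to go 4.125
wrist mark None pointer -1.0 to go None
```

Emit:
{"op": "step_arm", "data": {"linear": [[2, 0, 0], [2, 0, 0], [0.5, 0, 0], [0, 0, 0], [0, 0, 0]], "delta_rot": [[0, 0, 0], [0, 0, 0], [0, 0, 0], [0, 0, 0], [0, 0, 0]], "grip": [0, 0, 0, 0, 0]}}

```text
time_s: 17.2
tcp_pos: [0.5055, -0.1106, 0.036]
ee_rot: [[-0.295, -0.955, 0.002], [-0.955, 0.295, 0.002], [-0.002, -0.002, -1.0]]
wrist_force: [1.8, 8.9, -2.7]
gripper_width: 0.18
gripper_force: 30.0
```

```bash
python3 g.py g3
python3 - <<'E'
from h import *
a=capture("scene")["img"][200:280,220:300,::-1];b=capture("side")["img"][200:280,290:370,::-1]
cv2.imwrite("pics/g4.png",np.hstack([cv2.resize(i,(400,400),interpolation=2) for i in(a,b)]))
E
```

```text
[ 0.5055 -0.1106  0.036 ] [ 1.8031  8.9185 -2.7264] 17.2 tilt [-0.0022 -0.0017 -1.    ]
scene mark -34.629999999999995 pointer -33.25 to go 1.3799999999999955
side mark -33.0 pointer -34.5 to go -1.5
wrist mark None pointer 7.0 to go None
```

View pics/g4.png

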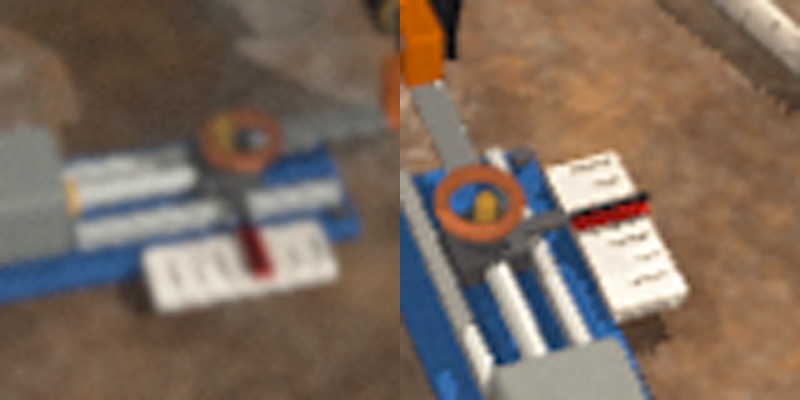

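The pointer lies over the red mark in both views, within about 1.5 mm of its middle. The ring is round the peg, the grip is 30 N and the pull about 9 N. Handing in.

```bash
python3 -c "
from station import *
print(finish_job())"
```

```text
the job is handed in; nothing more can be done
None
```

The job is handed in with the link still gripped and level, the ring on the peg under about 9 N of pull, and the pointer within about 1.5 mm of the red mark's middle; `finish_job()` returned no verdict.

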